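Press a circuit board's edge home behind the lip of a sprung rail

ROBOT

A 6-joint arm with a two-finger parallel gripper is mounted at the origin on the work surface. World frame = base frame: x ahead of the robot, y to its left, z up, the work surface at z = 0. Lengths are in m, angles in rad, forces in N, time in s.
With the tool pointing down it reaches from about 0.325 to 0.9 m from the base axis. Payload 6.1 kg.
Tool frame: the origin (TCP) lies on the centre line of the jaws, within the pads' length; the fingertips stand nose_length ahead of it and the grasp point (between the pads) lies 5 mm behind it (nose_length is the distance from the TCP to the fingertips, in m); z points along the fingers, y is the line along which they close (so a half turn about z gives the same grasp; the last joint's range is limited). The gripper opens to 85 mm and grips with 20 to 120 N. Pads are 22 mm wide; open, the fingers measure 114 mm over their backs; the gripper's body (76 mm by 85 mm) begins 54 mm behind the grasp point. The pads swing forward as they close: fully open they stand 13 mm farther back than shut.
Start: joints at [-1.253, 0.22, 1.526, -0, 1.395, -0.126], TCP at [0.268, -0.564, 0.245] pointing down, gripper open.
Joint ranges: [-2.98, 2.98], [-0.91, 2.08], [0.09, 2.57], [-1.24, 4.39], [0.2, 2.65], [-2.68, 2.68]. Speed limits (rad/s): [2.57, 2.57, 3.01, 3.14, 3.14, 3.14].

INTERFACE

Orientations are given as a unit quaternion [x, y, z, w].
In Python, from bench import get_state, camera, hand_in, nose_length gives the robot as it stands.
- The arm moves only by the tool move_arm, never from a script. Its argument "steps" is text: rows parted by semicolons, each of 7 numbers parted by spaces: the shift along the tool's x, y, z scaled (see below), then the turn, a rotation vector about the tool's x, y, z scaled (see below), then the opening, from 0 (shut) to 1 (fully open). A call has 1 to 8 rows; each row shifts and turns the commanded pose from where the row before left it, along the tool's axes as they then stand; what a row does not reach is not made up. The controller multiplies each number of a shift by 0.03 m and each number of a turn by 0.1 rad. A row lasts 1/12 s, in which the tool goes at most 41.7 mm and 7.16 degrees, less where a joint would pass 70% of its speed; a pose out of reach is approached as far as the arm can. A call with a number of a shift or a turn outside -1 to 1 is refused whole. A call with a gripper value outside its range is refused whole. The fingers move at their own pace and stop on an object; "squeeze" is the grip in N (left out, the last holds). Time passes only in rows, so rows that do not move let the fingers close. It gives the time, the measured TCP pose, the force, the opening and the grip force at its end, in the units of the state.
- get_state(): the state, without advancing time (a new reading comes with each control period).
- camera(name): name is "side" or "top" or "wrist"; returns a dict with "color" (400x640x3 uint8, red, green, blue), "z_map" (400x640 float32, m along the optical axis (not along the pixel's ray), 0 where there is no reading), "mtx" (3x3 intrinsics, pixels), "R" (3x3) and "t" (3): a world point X has camera coordinates R X + t; the wrist camera has in their place "tool_from_camera" (4x4, takes a point from camera to tool coordinates, whose origin is the TCP and whose axes are the flange's). Camera axes: x right, y down, z forward; pixel columns grow to the right and rows downward; lengths in m; the calibration is good to about 2 mm. A picture is of the moment at which its call begins: read the wrist's pose just before it.
- hand_in(): hands the job in; it is judged then, once.
The state is a dict: "clock": time; "joints": joint angles; "joint_velocities": joint speeds; "joint_torque": joint torques, N m; "tool_pos": TCP position; "tcp_rot": TCP orientation; "ft_force": force on the tool from outside, world axes, zero at the start; "moment": the same for the moment, N m; "width": opening from 0.0 (shut) to 1.0 (fully open); "gripper_force": force on a finger pad.
Only numpy, scipy, OpenCV 4.12 (cv2) and the standard library are available. Lean on these libraries where they do the work, as an engineer would, in place of code of your own. Each camera call takes 0.05 s, during which the arm holds its last target. There are 200 camera calls.

TASK

Load the circuit board with the finned heat sink into the board holder: keep it level, bring its bare edge (the one opposite the terminal block) square to the sprung back rail and centred on it, and feel that edge in behind the rail's lip to the bottom of the groove. Then push on, without ramming it, until the rail is fully back against its springs, and finish while still gripping the board and holding it pressed home there, so that I can bring up the front rail. Leave the other things on the bench where they are.

Things in the scene. Friction and masses are not known exactly. Their poses are not given: they have to be found in the camera images.
- board: Green circuit board 80 x 100 x 2 mm, ~180 g, flat. Origin: centre of its underside, z up. x (80 mm way) points to the bare edge: 100 mm long, gold strip, no connector (x = +40 mm). Along the other long edge (x = -39 to -29) a terminal block 12 mm high, 70 long. Finned heat sink, solid to grip: x = -22 to +10, y = -23 to +23, top 32 mm above the origin; beside it in y nothing above 4 mm.
- heat_sink (a point): Centre of the top face of the heat sink on that board, 6 mm from the board's origin towards the terminal block and 32 mm above the board's underside; axes as the board's.
- bare_edge (a point): Middle of the board's bare edge, half way through its 2 mm thickness (40 mm in x and 1 mm up from the board's origin); axes as the board's.
- holder: Board holder, fixed to the bench, 270 x 190 mm: dark end blocks 40 mm high carry two steel rods along its x; two aluminium cross rails (170 mm long in y, top 62 mm above the bench) ride on them, grooves facing each other. Origin: centre of its underside on the bench, z up; x points from the front rail to the sprung back rail, roughly away from the robot.
- groove (a point): On the sprung back rail, moving with it: middle of the groove's bottom, 50 mm above the bench, at x = +75 mm in the holder when relaxed; axes as the holder's. The groove opens to -x, 6 mm tall (3 above and below this point), 8 mm deep, between upper lip and lower ledge; both flare, so the mouth is about 13 mm tall and starts 16 mm before the bottom.
- back_rail (a joint): How far the sprung back rail is pushed back along holder +x, in m: 0 relaxed, 0.008 at its hard stop. Springs: 4 N to start it, 10 N at the stop (750 N/m).
- front_groove (a point): On the front rail, locked for now: middle of its groove's bottom, 50 mm above the bench, at x = -62 to -92 mm in the holder. Its flared lip reaches 16 mm from here towards the back rail. At least 104 mm are clear between the lips of the two rails, so the board can be lowered level between them.
- other_board: Not wanted: a green board of the same outline and terminal block, with a round copper choke (38 mm across, 18 mm high) and two upright dark capacitors (27 mm high) in place of the heat sink. Origin: centre of its underside.
- screwdriver: Screwdriver with black handle, 180 mm, lying; origin: under its middle.
- flux_bottle: White plastic bottle, 40 mm across, 110 mm tall, standing; origin: centre of its underside.
- solder_spool: Spool of solder, 60 mm across, 45 mm high, standing on a flange; origin: centre of its underside.
- multimeter: Dark grey handheld multimeter 150 x 75 x 34 mm lying on its back; origin: centre of its underside.
- desolder_pump: Desoldering pump, an aluminium tube 20 mm across and 190 mm long over all, lying; origin: under its middle.
- parts_tray: Black compartment tray 110 x 160 x 30 mm; origin: centre of its underside.
Things that resemble listed ones, but are neither listed nor needed, are in the scene too. What is shaped like the board but pink, purple or red is not meant.

How it is judged:
By the outcome, as a careful person would: the job done as asked, in the order asked, and still so for the second after the job is handed in, while the arm keeps its last pose, push and grip.
It also fails if it takes over 42 s, if anything falls off the work surface, if the arm or the gripper's body presses on something with over 40 N, if the wrist force passes 120 N, or if a joint passes its speed limit or range.

## Working session

There is one attempt and no reset: what is moved stays moved. The work goes in short steps, Python scripts to look and compute and a tool call to move; the robot and the scene stay as the last step left them, time stands still between calls to the robot, and variables do not carry over. Pictures are saved under pics/ and viewed, at most 10 in all, crops included, and the job is handed in when it is done.

Besides the shell and the picture viewer there is one more tool, called after "Call:" as a command line: name --argument value ..., lists and objects as JSON in quotes. move_arm: Moves the arm, as the interface text tells. Its arguments: {"type":"object","properties":{"steps":{"type":"string"},"squeeze":{"type":"number"}},"required":["steps"]}

```bash
mkdir -p pics; ls
python3 - <<'E'
from bench import *
import cv2,numpy as np
s=get_state();print(s,nose_length)
for n in["top","side"]:
    c=camera(n);np.savez(f"{n}0.npz",**c);cv2.imwrite(f"pics/{n}0.png",c["color"][:,:,::-1])
    print(n,c["mtx"],c["R"],c["t"])
E
```

```text
pics
{'clock': 0.0, 'joints': array([-1.25313395e+00,  2.21263172e-01,  1.52759720e+00, -2.30200524e-05,
        1.39467215e+00, -1.26126594e-01]), 'joint_velocities': array([-0.00063666,  0.00156184, -0.0016689 ,  0.00076593,  0.00152364,
        0.00016424]), 'joint_torque': array([ 8.52150552e-04, -4.96904933e+01, -3.89388978e+01, -3.53265350e-04,
        1.10939133e-02,  8.34968318e-06]), 'tool_pos': array([ 0.26814966, -0.5639274 ,  0.24418361]), 'tcp_rot': array([ 9.75481360e-01,  2.20079930e-01, -1.04024690e-04, -9.64405999e-04]), 'ft_force': array([ 0.5823442 , -0.8669713 ,  0.01639722]), 'moment': array([-0.03172462, -0.02476549, -0.02141441]), 'gripper_force': 0.0, 'width': 0.9983993762741349} 0.014
top [[441.68344914   0.         318.31714354]
 [  0.         441.68344914 204.04931625]
 [  0.           0.           1.        ]] [[-0.06634779 -0.99777829 -0.00603704]
 [-0.97008163  0.06591984 -0.23365829]
 [ 0.23353713 -0.00964629 -0.97230003]] [0.02025092 0.55130298 1.09618987]
side [[413.48994037   0.         316.80021045]
 [  0.         413.48994037 202.09808467]
 [  0.           0.           1.        ]] [[-0.81227422 -0.58327179  0.00214809]
 [-0.41951362  0.5816552  -0.69691144]
 [ 0.40523933 -0.56698435 -0.71715398]] [0.43704706 0.28529086 1.06910106]
```

View pics/top0.png

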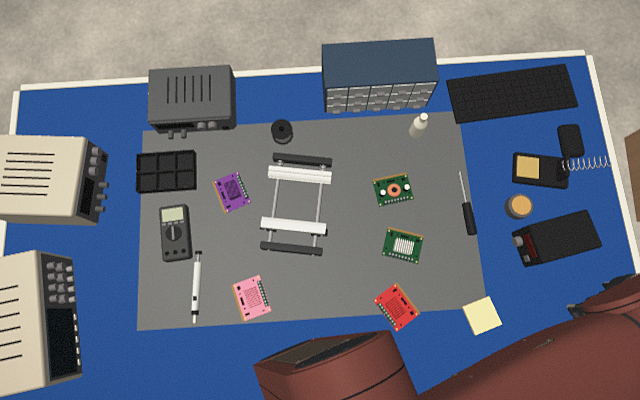

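View pics/side0.png

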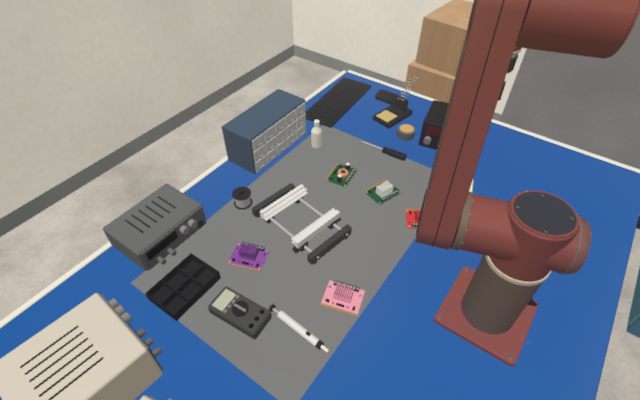

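The top view shows the candidates. The green board with white fins is at (403,245), and the green board with the choke is at (393,190). The red (397,306), pink (252,297) and purple (232,192) boards are decoys. I choose (403,245). The holder's rails are at (300,174), the back one, and (294,226), the front one. The side view agrees, with the heat sink board at (383,191).

```bash
cat > h.py <<'E'
import numpy as np,cv2
def load(n): return dict(np.load(n))
def ray(c,px,z):
    px=np.atleast_2d(px).astype(float)
    d=np.c_[px,np.ones(len(px))]@np.linalg.inv(c["mtx"]).T@c["R"]
    o=-c["R"].T@c["t"]
    return o+d*((z-o[2])/d[:,2])[:,None]
def cloud(c):
    h,w=c["z_map"].shape;u,v=np.meshgrid(np.arange(w),np.arange(h))
    P=np.stack([u,v,np.ones_like(u)],-1)@np.linalg.inv(c["mtx"]).T*c["z_map"][...,None]
    return (P-c["t"])@c["R"]
E
python3 - <<'E'
from h import *
c=load("top0.npz");im=c["color"];X=cloud(c)
def box(m,z,name):
    n,l,st,_=cv2.connectedComponentsWithStats(m.astype(np.uint8))
    i=1+np.argmax(st[1:,4]);v,u=np.nonzero(l==i)
    P=ray(c,np.c_[u,v],z)[:,:2]
    r=cv2.minAreaRect((P*1000).astype(np.float32));print(name,len(u),r,np.round(cv2.boxPoints(r),1).tolist(),"z",np.median(X[v,u,2]))
    return l==i
hsv=cv2.cvtColor(im,cv2.COLOR_RGB2HSV).astype(int);H,S,V=hsv[...,0],hsv[...,1],hsv[...,2]
R=np.zeros(H.shape,bool);R[222:270,375:432]=1
g=R&(((H>35)&(H<95)&(S>90)));g=cv2.morphologyEx(g.astype(np.uint8),cv2.MORPH_CLOSE,np.ones((15,15)))>0
box(g,.002,"board green")
Z=X[...,2]
box(R&(Z>.024),.032,"sink z");box(R&(S<60)&(V>150),.032,"sink white")
gold=R&(H>12)&(H<32)&(S>70);box(gold,.002,"gold")
R[:]=0;R[145:262,245:345]=1
hi=R&(V>190)&(S<50)
for a,b,n in[(145,195,"back"),(205,245,"front")]:
    q=hi.copy();q[:a]=0;q[b:]=0;box(q,.062,n)
    q=R&(Z>.055);q[:a]=0;q[b:]=0;box(q,.062,n+"z")
d=R&(V<90)&(Z>.025)
for a,b in[(145,168),(232,262)]:
    q=d.copy();q[:a]=0;q[b:]=0;box(q,.04,"block")
a=cv2.resize(im[222:270,375:432,::-1],None,fx=8,fy=8,interpolation=2)[:,:400]
b=cv2.resize(im[145:262,245:345,::-1],None,fx=4,fy=4,interpolation=2)
o=np.zeros((470,800,3),np.uint8);o[:384,:400]=a;o[:468,400:800]=b
cv2.imwrite("pics/crop.png",o)
E
```

```text
board green 944 ((435.01434326171875, -236.48500061035156), (98.56179809570312, 71.39412689208984), 71.7607650756836) [[385.70001220703125, -272.1000061035156], [453.5, -294.5], [484.29998779296875, -200.89999389648438], [416.5, -178.5]] z 0.003867946279885175
sink z 136 ((430.65289306640625, -235.4872589111328), (48.56601333618164, 31.954832077026367), 71.81607818603516) [[407.8999938964844, -253.60000610351562], [438.29998779296875, -263.5], [453.3999938964844, -217.39999389648438], [423.1000061035156, -207.39999389648438]] z 0.030886962302745766
sink white 235 ((430.5584716796875, -233.79115295410156), (48.74365997314453, 35.81580352783203), 71.8120346069336) [[405.8999938964844, -251.39999389648438], [440.0, -262.5], [455.20001220703125, -216.1999969482422], [421.20001220703125, -205.0]] z 0.025884728017175448
gold 102 ((469.9240417480469, -248.99769592285156), (98.19961547851562, 12.221632957458496), 71.775146484375) [[448.79998779296875, -293.70001220703125], [460.3999938964844, -297.5], [491.1000061035156, -204.3000030517578], [479.5, -200.39999389648438]] z 0.0018274748766411
[... 985 characters left out ...]
125, -32.900001525878906], [528.9000244140625, 132.8000030517578], [500.20001220703125, 138.10000610351562]] z 0.05999370461320942
block 475 ((686.5584716796875, 19.965335845947266), (163.147216796875, 25.41155433654785), 79.92607116699219) [[659.7999877929688, -58.099998474121094], [684.7999877929688, -62.599998474121094], [713.2999877929688, 98.0999984741211], [688.2999877929688, 102.5]] z 0.038942537591338
block 502 ((443.1077880859375, 62.96401596069336), (164.31561279296875, 21.539039611816406), 79.77757263183594) [[417.8999938964844, -16.0], [439.1000061035156, -19.799999237060547], [468.29998779296875, 141.89999389648438], [447.1000061035156, 145.6999969482422]] z 0.039384995148095674
```

View pics/crop.png

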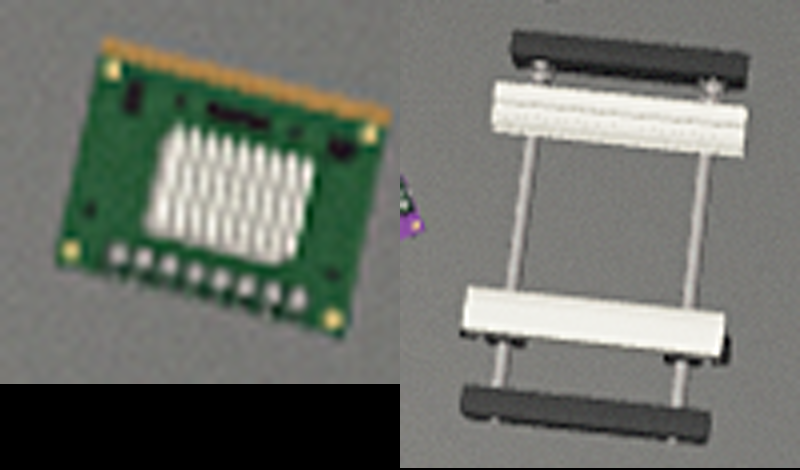

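The left crop confirms the choice: finned heat sink, gold strip at the upper edge and terminal block opposite. The right crop shows the back rail at the top and the front rail at the bottom. The measured sizes fit: board about 98 mm, rail 169 mm, sink 48x32 mm at a height of about 31 mm. I'll turn to the board's yaw (-18.2°) and go above it.

Call:
move_arm --steps "0 -0.5 0 0 0 0.95 1;0 -0.5 0 0 0 0.95 1;0 -0.5 0 0 0 0.95 1;0 -0.5 0 0 0 0.95 1;0 -0.5 0 0 0 0.95 1;0 -0.5 0 0 0 0.95 1;0 -0.5 0 0 0 0.95 1;0 -0.5 0 0 0 0.95 1"

```text
clock: 0.77
tool_pos: [0.255, -0.447, 0.2448]
tcp_rot: [0.987, -0.16, -0.0, -0.0]
ft_force: [-0.2, -0.6, -0.8]
width: 0.999
gripper_force: 0.0
```

```bash
cat >> h.py <<'E'
from scipy.spatial.transform import Rotation as Ro
def togo(s,target,yaw):
    """remaining shift in tool axes (units 0.03 m) and turn (units 0.1 rad), level tool, tool x at yaw (deg)"""
    q=Ro.from_quat(s["tcp_rot"]);a=np.radians(yaw)
    T=Ro.from_euler("z",a)*Ro.from_euler("x",np.pi)
    print("pos",s["tool_pos"].round(4),"clock",s["clock"],"F",s["ft_force"].round(1),"w",s["width"],"g",s["gripper_force"])
    print("shift",(q.inv().apply(np.array(target)-s["tool_pos"])/.03).round(2),"turn",((q.inv()*T).as_rotvec()/.1).round(3))
E
python3 - <<'E'
from h import *;from bench import *
togo(get_state(),[.4306,-.2347,.17],-18.2)
E
```

```text
pos [ 0.255  -0.447   0.2448] clock 0.7667 F [-0.2 -0.6 -0.8] w 0.9988082569552827 g 0.0
shift [ 3.32 -8.56  2.5 ] turn [-0.007  0.007 -0.037]
```

Call:
move_arm --steps "0.4 -1 0.3 0 0 0 1;0.4 -1 0.3 0 0 0 1;0.4 -1 0.3 0 0 0 1;0.4 -1 0.3 0 0 0 1;0.4 -1 0.3 0 0 0 1;0.4 -1 0.3 0 0 0 1;0.4 -1 0.3 0 0 0 1;0.4 -1 0.3 0 0 0 1"

```text
clock: 1.43
tool_pos: [0.4218, -0.2482, 0.1726]
tcp_rot: [0.988, -0.157, -0.0, -0.0]
ft_force: [0.1, -0.1, -0.5]
width: 1.003
gripper_force: 0.0
```

Call:
move_arm --steps "0.05 -0.5 0 0 0 0 1;0 0 0 0 0 0 1;0 0 0 0 0 0 1"

```text
clock: 1.68
tool_pos: [0.4273, -0.2353, 0.1729]
tcp_rot: [0.988, -0.156, -0.0, -0.0]
ft_force: [0.4, -0.6, -0.4]
width: 1.0
gripper_force: 0.0
```

```bash
cat >> h.py <<'E'
def wrist(name):
    from bench import get_state,camera
    s=get_state();c=camera("wrist");M=c.pop("tool_from_camera")
    q=Ro.from_quat(s["tcp_rot"]).as_matrix()
    Rw=q@M[:3,:3];o=q@M[:3,3]+s["tool_pos"]
    c["R"]=Rw.T;c["t"]=-Rw.T@o
    np.savez(name+".npz",**c);cv2.imwrite(f"pics/{name}.png",c["color"][:,:,::-1]);return s,c
E
python3 - <<'E'
from h import *
s,c=wrist("w1");X=cloud(c);im=c["color"]
togo(s,[.4306,-.2347,.17],-18.2)
hsv=cv2.cvtColor(im,cv2.COLOR_RGB2HSV).astype(int);H,S,V=[hsv[...,i] for i in range(3)]
near=np.hypot(X[...,0]-.435,X[...,1]+.236)<.075
def box(m,z,n):
    m=cv2.morphologyEx((m&near).astype(np.uint8),cv2.MORPH_OPEN,np.ones((3,3)))
    k,l,st,_=cv2.connectedComponentsWithStats(m);i=1+np.argmax(st[1:,4]);v,u=np.nonzero(l==i)
    r=cv2.minAreaRect((ray(c,np.c_[u,v],z)[:,:2]*1000).astype(np.float32));print(n,len(u),r,"px",u.min(),u.max(),v.min(),v.max(),"z",np.median(X[v,u,2]))
box((X[...,2]>.028)&(X[...,2]<.04),.032,"sink")
box((H>12)&(H<30)&(S>80),.002,"gold")
g=cv2.morphologyEx(((H>35)&(H<95)&(S>90)).astype(np.uint8),cv2.MORPH_CLOSE,np.ones((9,9)))>0
box(g,.002,"green")
E
```

```text
pos [ 0.4273 -0.2353  0.1729] clock 1.6833 F [ 0.4 -0.6 -0.4] w 0.999991560665021 g 0.0
shift [ 0.1  -0.05  0.1 ] turn [0.001 0.009 0.038]
sink 30 ((435.85308837890625, -212.0673065185547), (2.020756959915161, 9.504176139831543), 70.4283676147461) px 297 299 180 189 z 0.03133004010205362
gold 568 ((472.4788513183594, -248.21481323242188), (99.35279846191406, 5.194788455963135), 71.98370361328125) px 274 368 132 137 z 0.0018763032673271866
green 4517 ((433.6732177734375, -235.03781127929688), (99.34883117675781, 74.6977767944336), 71.96603393554688) px 275 367 138 204 z 0.0019764843726427206
```

View pics/w1.png

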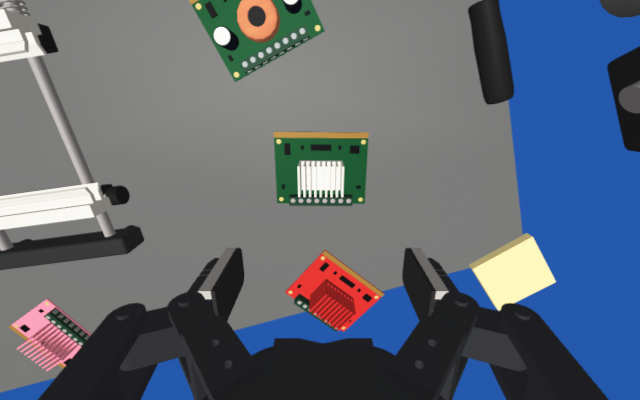

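The wrist view shows the wanted board at about (321,168), square to the image. The gold edge is at row 134 and the sink is at (321,180). The sink centre comes out at (0.431,-0.235), which agrees with the top view to 1 mm. Descend and grip.

Call:
move_arm --steps "0.12 -0.06 0.7 0 0 0 1;0 0 1 0 0 0 1;0 0 1 0 0 0 1;0 0 1 0 0 0 1;0 0 0.8 0 0 0 1;0 0 0.5 0 0 0 1;0 0 0 0 0 0 1"

```text
clock: 2.32
tool_pos: [0.4282, -0.235, 0.02]
tcp_rot: [0.987, -0.158, -0.003, -0.001]
ft_force: [-1.1, 0.4, -0.6]
width: 0.998
gripper_force: 0.0
```

Call:
move_arm --steps "0 0 0 0 0 0 0;0 0 0 0 0 0 0;0 0 0 0 0 0 0;0 0 0 0 0 0 0;0 0 0 0 0 0 0;0 0 0 0 0 0 0;0 0 0 0 0 0 0;0 0 0 0 0 0 0" --squeeze 70

```text
clock: 2.98
tool_pos: [0.4327, -0.2367, 0.0254]
tcp_rot: [0.988, -0.157, 0.002, 0.001]
ft_force: [-2.0, -1.1, 5.7]
width: 0.52
gripper_force: 73.6
```

Call:
move_arm --steps "0 0 0 0 0 0 0;0 0 0 0 0 0 0;0 0 0 0 0 0 0"

```text
clock: 3.23
tool_pos: [0.4328, -0.2367, 0.0254]
tcp_rot: [0.988, -0.157, 0.002, 0.001]
ft_force: [-1.4, 0.3, 5.9]
width: 0.522
gripper_force: 73.6
```

Run:
```python
from h import *
s,c=wrist("w2")
togo(s,[.4312,-.2348,.021],-18.0);print(s["moment"])
```

```text
pos [ 0.4328 -0.2367  0.0254] clock 3.2333 F [-1.4  0.3  5.9] w 0.5215379371166118 g 73.59795928001404
shift [-0.07 -0.05  0.15] turn [ 0.017 -0.038 -0.02 ]
[ 0.05193626  0.1742113  -0.08456126]
```

View pics/w2.png

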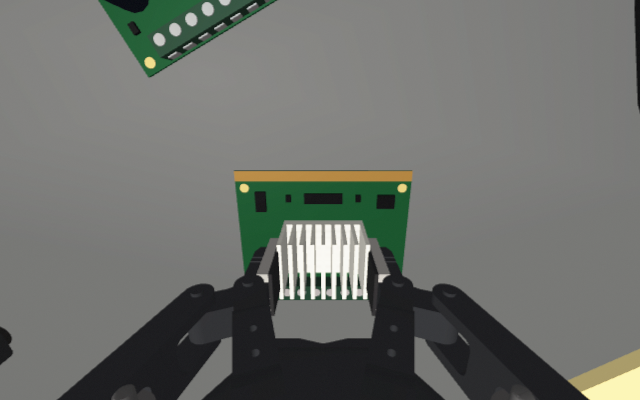

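The wrist picture shows the sink held centrally between the pads at (321,262), with the gold edge straight along row 175. Lift and check that it stays level.

Call:
move_arm --steps "0 0 -0.2 0 0 0 0;0 0 -0.4 0 0 0 0;0 0 -0.8 0 0 0 0;0 0 -0.8 0 0 0 0;0 0 -0.8 0 0 0 0;0 0 -0.5 0 0 0 0;0 0 0 0 0 0 0;0 0 0 0 0 0 0"

```text
clock: 3.95
tool_pos: [0.4318, -0.2357, 0.1292]
tcp_rot: [0.988, -0.157, 0.001, 0.001]
ft_force: [-0.5, 1.1, -2.1]
width: 0.521
gripper_force: 72.6
```

```bash
cat >> h.py <<'E'
def board(name):
    """pose of the held board from the wrist view, in tool axes (TCP origin) and world"""
    s,c=wrist(name);X=cloud(c);q=Ro.from_quat(s["tcp_rot"]);p=s["tool_pos"]
    hsv=cv2.cvtColor(c["color"],cv2.COLOR_RGB2HSV).astype(int);H,S,V=[hsv[...,i] for i in range(3)]
    L=q.inv().apply((X-p).reshape(-1,3)).reshape(X.shape)
    near=(L[...,2]>-.03)&(L[...,2]<.04)&(np.hypot(L[...,0],L[...,1])<.09)&(c["z_map"]>0)
    g=near&(((H>35)&(H<95)&(S>90)));m=near&((H>12)&(H<30)&(S>80))
    A=L[g|m];A=A[A[:,2]>np.median(A[:,2])-.002]
    k=np.linalg.lstsq(np.c_[A[:,:2],np.ones(len(A))],A[:,2],rcond=None)[0]
    gp=L[m];r=cv2.minAreaRect((gp[:,:2]*1000).astype(np.float32))
    print("tool: top-face plane slopes dz/dx,dz/dy",k[:2].round(4),"z0 %.4f"%k[2],"n",len(A),m.sum(),"gold",r)
    ex=gp[:,0].max();e=np.array([np.percentile(gp[:,0],98),(gp[:,1].min()+gp[:,1].max())/2,0]);e[2]=k@[e[0],e[1],1]+.001
    print("edge tool",e.round(4),"edge world",(q.apply(e)+p).round(4))
    W=X[g|m];k2=np.linalg.lstsq(np.c_[W[:,:2],np.ones(len(W))],W[:,2],rcond=None)[0];print("world slopes",k2[:2].round(4),"turn from level",k2)
    return s,c
E
python3 - <<'E'
from h import *
s,c=board("w3");togo(s,[.4312,-.2348,.1],-18.0)
E
```

```text
tool: top-face plane slopes dz/dx,dz/dy [ 0.0002 -0.0004] z0 0.0237 n 9812 1903 gold ((38.18024444580078, -1.2083015441894531), (61.28607940673828, 89.99920654296875), 30.195463180541992)
edge tool [ 0.0444 -0.      0.0248] edge world [ 0.474  -0.2495  0.1046]
world slopes [-0.0603  0.0201] turn from level [-0.06034052  0.02006913  0.1381804 ]
pos [ 0.4318 -0.2357  0.1292] clock 3.95 F [-0.5  1.1 -2.1] w 0.520838404277638 g 72.62468576431274
shift [-0.03 -0.02  0.97] turn [ 0.008 -0.023 -0.019]
```

The board is parallel to the tool, with slopes below 0.001. Its edge is 44 mm ahead of the TCP and 24.4 mm below it. Turn to the holder's yaw and carry it over.

Call:
move_arm --steps "0 -0.3 0 0 0 -0.4 0;0 -0.5 0 0 0 -0.5 0;0 -0.6 0 0 0 -0.48 0;0 -0.6 0 0 0 0 0;0 -0.6 0 0 0 0 0;0 -0.3 0 0 0 0 0;0 0 0 0 0 0 0"

```text
clock: 4.58
tool_pos: [0.4495, -0.1482, 0.1268]
tcp_rot: [0.996, -0.087, -0.001, -0.001]
ft_force: [-0.2, -0.5, -1.3]
width: 0.525
gripper_force: 72.6
```

Run:
```python
from h import *;from bench import *
togo(get_state(),[.5669,.0412,.125],-10.1)
```

```text
pos [ 0.4495 -0.1482  0.1268] clock 4.5833 F [-0.2 -0.5 -1.3] w 0.5252813531808956 g 72.57602334022522
shift [ 2.76 -6.9   0.06] turn [-0.015  0.028  0.015]
```

Call:
move_arm --steps "0.3 -0.6 0 0 0 0 0;0.35 -0.9 0 0 0 0 0;0.35 -0.9 0 0 0 0 0;0.35 -0.9 0 0 0 0 0;0.35 -0.9 0 0 0 0 0;0.35 -0.9 0 0 0 0 0;0.35 -0.9 0 0 0 0 0;0.3 -0.6 0 0 0 0 0"

```text
clock: 5.25
tool_pos: [0.5656, 0.0315, 0.1275]
tcp_rot: [0.996, -0.088, -0.0, -0.0]
ft_force: [0.1, -0.4, -1.8]
width: 0.52
gripper_force: 72.6
```

Call:
move_arm --steps "0.06 -0.3 0 0 0 0 0;0 0 0 0 0 0 0;0 0 0 0 0 0 0;0 0 0 0 0 0 0"

```text
clock: 5.58
tool_pos: [0.5675, 0.0373, 0.1277]
tcp_rot: [0.996, -0.089, -0.001, 0.0]
ft_force: [0.3, -0.3, -2.2]
width: 0.519
gripper_force: 72.5
```

Run:
```python
from h import *
s,c=board("w4");togo(s,[.5669,.0412,.125],-10.1)
X=cloud(c);hsv=cv2.cvtColor(c["color"],cv2.COLOR_RGB2HSV)
m=(X[...,2]>.05)&(X[...,2]<.068)&(X[...,0]>.59)&(hsv[...,1]<60)&(np.hypot(X[...,0]-.638,X[...,1]-.0285)<.12)
n,l,st,_=cv2.connectedComponentsWithStats(m.astype(np.uint8));i=1+np.argmax(st[1:,4]);v,u=np.nonzero(l==i)
print(cv2.minAreaRect((X[v,u,:2]*1000).astype(np.float32)),np.percentile(X[v,u,2],[5,50,95]),u.min(),u.max(),v.min(),v.max())
W=X[v,u];R=Ro.from_euler("z",-10.1,degrees=True);Y=R.inv().apply(W-[.638,.0285,0])
print("rail x",np.percentile(Y[:,0],[1,99]),"y",Y[:,1].min(),Y[:,1].max())
```

```text
tool: top-face plane slopes dz/dx,dz/dy [ 0.0011 -0.0003] z0 0.0237 n 9803 1897 gold ((38.484352111816406, -0.017528533935546875), (12.443814277648926, 99.75370025634766), 0.07780043035745621)
edge tool [ 0.0443 -0.      0.0248] edge world [0.6111 0.0295 0.1029]
world slopes [-0.0641  0.013 ] turn from level [-0.06414911  0.01295514  0.14176106]
pos [0.5675 0.0373 0.1277] clock 5.5833 F [ 0.3 -0.3 -2.2] w 0.5194761873865454 g 72.5243890285492
shift [-0.04 -0.12  0.09] turn [ 0.007  0.013 -0.024]
((639.6095581054688, 30.916282653808594), (170.82009887695312, 28.220745086669922), 79.95109558105469) [0.055894   0.05875472 0.06255421] 183 442 93 136
rail x [-0.0124812   0.01503166] y -0.08273784097070364 0.088083339973113
```

View pics/w4.png

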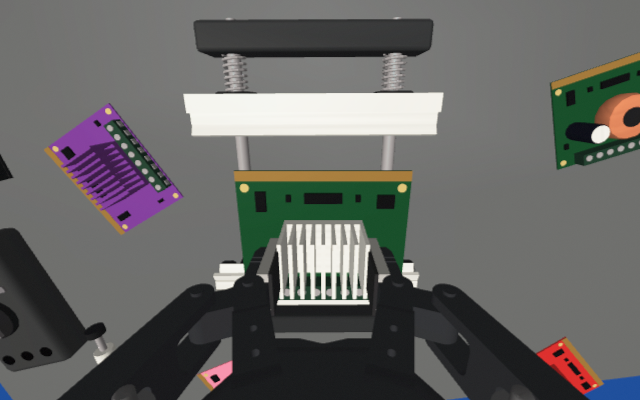

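The wrist view shows the back rail at (313,115) and the board's gold edge at (323,175). In this one view the board is about 6.5 mm to the right of the rail's centre. Shift sideways, then lower it between the rails.

Call:
move_arm --steps "0 -0.21 0 0 0 -0.02 0;0 0 0.3 0 0 0 0;0 0 0.4 0 0 0 0;0 0 0.3 0 0 0 0;0 0 0.2 0 0 0 0;0 0 0 0 0 0 0;0 0 0 0 0 0 0;0 0 0 0 0 0 0"

```text
clock: 6.3
tool_pos: [0.5697, 0.0446, 0.0924]
tcp_rot: [0.996, -0.088, 0.0, 0.0]
ft_force: [-0.0, -0.4, -1.3]
width: 0.522
gripper_force: 72.6
```

```bash
cat >> h.py <<'E'
def rail(s,c):
    X=cloud(c);S=cv2.cvtColor(c["color"],cv2.COLOR_RGB2HSV)[...,1]
    m=(X[...,2]>.05)&(X[...,2]<.068)&(X[...,0]>.6)&(S<60)&(np.hypot(X[...,0]-.64,X[...,1]-.03)<.12)
    n,l,st,_=cv2.connectedComponentsWithStats(m.astype(np.uint8));i=1+np.argmax(st[1:,4]);v,u=np.nonzero(l==i)
    print("rail world",cv2.minAreaRect((X[v,u,:2]*1000).astype(np.float32)))
    L=Ro.from_quat(s["tcp_rot"]).inv().apply(X[v,u]-s["tool_pos"]);print("rail in tool",cv2.minAreaRect((L[:,:2]*1000).astype(np.float32)),"x",np.percentile(L[:,0],[1,99]).round(4),"y mid",(L[:,1].min()+L[:,1].max())/2)
E
python3 - <<'E'
from h import *
s,c=board("w5");rail(s,c);togo(s,[.5675,.0436,.0744],-10.1)
E
```

```text
tool: top-face plane slopes dz/dx,dz/dy [-0.0005 -0.0002] z0 0.0238 n 9805 1893 gold ((38.34039306640625, -0.1702117919921875), (100.06774139404297, 12.417716979980469), 89.93695068359375)
edge tool [ 0.0443 -0.0002  0.0247] edge world [0.6133 0.037  0.0676]
world slopes [-0.0614  0.0128] turn from level [-0.0614027   0.01281832  0.10484528]
rail world ((639.597412109375, 30.72875213623047), (171.5877227783203, 28.23374366760254), 79.87252044677734)
rail in tool ((71.28079223632812, 1.4271774291992188), (28.2343807220459, 171.5878143310547), 0.03001137264072895) x [0.0575 0.0853] y mid 0.0014260976004834489
pos [0.5697 0.0446 0.0924] clock 6.3 F [-0.  -0.4 -1.3] w 0.521885595229591 g 72.57044434547424
shift [-0.07  0.05  0.6 ] turn [ 0.    -0.001  0.   ]
```

Call:
move_arm --steps "0 0.05 0.2 0 0 0 0;0 0 0.2 0 0 0 0;0 0 0.2 0 0 0 0;0 0 0 0 0 0 0;0 0 0 0 0 0 0;0 0 0 0 0 0 0"

```text
clock: 6.85
tool_pos: [0.5692, 0.0432, 0.0741]
tcp_rot: [0.996, -0.088, -0.0, 0.0]
ft_force: [-0.7, -0.8, -1.5]
width: 0.52
gripper_force: 72.6
```

Run:
```python
from h import *
s,c=board("w6");rail(s,c);togo(s,[.5675,.0436,.0744],-10.1)
```

```text
tool: top-face plane slopes dz/dx,dz/dy [-0.0002 -0.0004] z0 0.0238 n 9775 1884 gold ((38.390892028808594, -0.10842514038085938), (12.516980171203613, 100.34928131103516), 0.07851487398147583)
edge tool [ 0.0443 -0.0001  0.0247] edge world [0.6128 0.0356 0.0494]
world slopes [-0.0626  0.0132] turn from level [-0.0626194   0.01319397  0.08731423]
rail world ((639.4482421875, 30.868961334228516), (171.40635681152344, 28.18447494506836), 79.88908386230469)
rail in tool ((71.37757873535156, -0.14521026611328125), (28.183006286621094, 171.40631103515625), 0.017257679253816605) x [0.0577 0.0854] y mid -0.0001467933994715731
pos [0.5692 0.0432 0.0741] clock 6.85 F [-0.7 -0.8 -1.5] w 0.5200058387532801 g 72.57108449935913
shift [-0.06 -0.   -0.01] turn [0.    0.003 0.001]
```

View pics/w6.png

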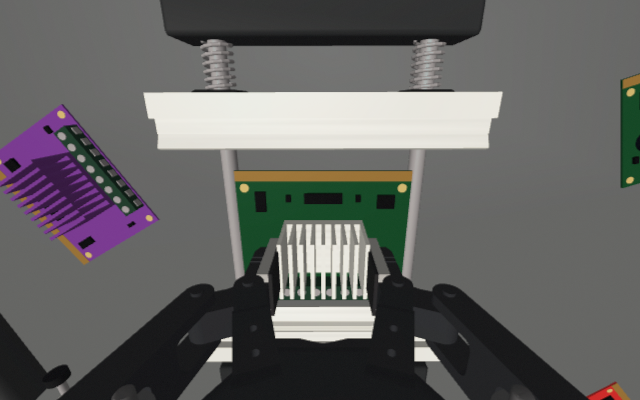

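Board and rail are both centred at column 323, parallel to each other, with the edge at a height of 0.0495. Feed in slowly.

Call:
move_arm --steps "0.1 0 0 0 0 0 0;0.1 0 0 0 0 0 0;0.1 0 0 0 0 0 0;0.1 0 0 0 0 0 0;0.1 0 0 0 0 0 0;0.1 0 0 0 0 0 0;0.1 0 0 0 0 0 0;0 0 0 0 0 0 0"

```text
clock: 7.57
tool_pos: [0.5906, 0.0394, 0.0744]
tcp_rot: [0.996, -0.088, 0.0, 0.0]
ft_force: [-0.1, -0.2, -1.4]
width: 0.518
gripper_force: 72.6
```

Call:
move_arm --steps "0.05 0 0 0 0 0 0;0.05 0 0 0 0 0 0;0 0 0 0 0 0 0;0 0 0 0 0 0 0"

```text
clock: 7.9
tool_pos: [0.5928, 0.039, 0.0743]
tcp_rot: [0.996, -0.088, -0.0, -0.0]
ft_force: [0.2, 0.1, -1.6]
width: 0.519
gripper_force: 72.6
```

Call:
move_arm --steps "0.03 0 0 0 0 0 0;0.03 0 0 0 0 0 0;0.03 0 0 0 0 0 0;0.03 0 0 0 0 0 0;0 0 0 0 0 0 0;0 0 0 0 0 0 0"

```text
clock: 8.4
tool_pos: [0.5964, 0.0383, 0.0743]
tcp_rot: [0.996, -0.088, 0.0, -0.0]
ft_force: [-0.6, -0.6, -0.8]
width: 0.524
gripper_force: 72.6
```

Run:
```python
from h import *
s,c=wrist("w7");rail(s,c);togo(s,[.5675,.0436,.0744],-10.1)
```

```text
rail world ((635.3448486328125, 31.545902252197266), (171.34120178222656, 37.61475372314453), 80.0670166015625)
rail in tool ((39.4885139465332, -0.12422943115234375), (171.34121704101562, 37.61479949951172), 89.83555603027344) x [0.0258 0.0581] y mid -0.0001316608991125956
pos [0.5964 0.0383 0.0743] clock 8.4 F [-0.6 -0.6 -0.8] w 0.5240694080650005 g 72.5709342956543
shift [-0.98 -0.   -0.  ] turn [-0. -0.  0.]
```

Call:
move_arm --steps "0.03 0 0 0 0 0 0;0.03 0 0 0 0 0 0;0 0 0 0 0 0 0;0 0 0 0 0 0 0"

```text
clock: 8.78
tool_pos: [0.5978, 0.0381, 0.0742]
tcp_rot: [0.996, -0.088, -0.0, 0.0]
ft_force: [-2.1, -0.7, -0.6]
width: 0.524
gripper_force: 72.8
```

Call:
move_arm --steps "0.03 0 0 0 0 0 0;0.03 0 0 0 0 0 0;0 0 0 0 0 0 0;0 0 0 0 0 0 0"

```text
clock: 9.12
tool_pos: [0.5993, 0.0379, 0.074]
tcp_rot: [0.996, -0.088, -0.001, 0.0]
ft_force: [-5.1, -0.8, 0.3]
width: 0.521
gripper_force: 72.8
```

Contact is at the groove bottom: 5 N back, and almost nothing sideways or vertically. Push on through the spring travel.

Call:
move_arm --steps "0.03 0 0 0 0 0 0;0.03 0 0 0 0 0 0;0.03 0 0 0 0 0 0;0 0 0 0 0 0 0;0 0 0 0 0 0 0"

```text
clock: 9.53
tool_pos: [0.6016, 0.0375, 0.0739]
tcp_rot: [0.996, -0.088, -0.001, -0.0]
ft_force: [-6.3, 0.5, 0.6]
width: 0.52
gripper_force: 72.9
```

Call:
move_arm --steps "0.03 0 0 0 0 0 0;0.03 0 0 0 0 0 0;0.03 0 0 0 0 0 0;0 0 0 0 0 0 0;0 0 0 0 0 0 0"

```text
clock: 9.95
tool_pos: [0.6037, 0.0371, 0.0738]
tcp_rot: [0.996, -0.088, -0.002, -0.0]
ft_force: [-8.3, 1.8, 2.5]
width: 0.524
gripper_force: 72.9
```

Run:
```python
from h import *
s,c=wrist("w8");rail(s,c);togo(s,[.5675,.0436,.0744],-10.1)
```

```text
rail world ((641.8145751953125, 30.594837188720703), (171.41940307617188, 36.146549224853516), 79.96709442138672)
rail in tool ((38.73059844970703, -0.2560882568359375), (171.42251586914062, 36.1356315612793), 89.97112274169922) x [0.0258 0.0566] y mid -0.00026185389139727483
pos [0.6037 0.0371 0.0738] clock 9.95 F [-8.3  1.8  2.5] w 0.5235084915850289 g 72.93264985084534
shift [-1.23 -0.   -0.02] turn [0.003 0.037 0.004]
```

Call:
move_arm --steps "0.03 0 -0.01 0 0.04 0 0;0.03 0 0 0 0 0 0;0 0 0 0 0 0 0;0 0 0 0 0 0 0"

```text
clock: 10.33
tool_pos: [0.6049, 0.0369, 0.0737]
tcp_rot: [0.996, -0.088, -0.001, 0.0]
ft_force: [-9.0, 1.8, 0.5]
width: 0.522
gripper_force: 72.9
```

Call:
move_arm --steps "0.03 0 0 0 0 0 0;0.03 0 0 0 0 0 0;0 0 0 0 0 0 0;0 0 0 0 0 0 0"

```text
clock: 10.67
tool_pos: [0.6059, 0.0367, 0.0737]
tcp_rot: [0.996, -0.088, -0.001, 0.0]
ft_force: [-12.4, 2.6, 4.8]
width: 0.524
gripper_force: 73.4
```

Run:
```python
from h import *
s,c=wrist("w9");rail(s,c);togo(s,[.5675,.0436,.0744],-10.1)
```

```text
rail world ((643.9457397460938, 30.1290283203125), (170.96241760253906, 36.26679992675781), 80.01863098144531)
rail in tool ((38.6508903503418, -0.18657684326171875), (170.9690704345703, 36.24248504638672), 89.89273834228516) x [0.0257 0.0566] y mid -0.00020310318302857455
pos [0.6059 0.0367 0.0737] clock 10.6667 F [-12.4   2.6   4.8] w 0.5240715675279167 g 73.44082117080688
shift [-1.3  -0.   -0.02] turn [0.005 0.028 0.005]
```

Call:
move_arm --steps "0.03 0 -0.02 0 0.03 0 0;0.03 0 0 0 0 0 0;0 0 0 0 0 0 0;0 0 0 0 0 0 0;0 0 0 0 0 0 0"

```text
clock: 11.13
tool_pos: [0.606, 0.0367, 0.0737]
tcp_rot: [0.996, -0.088, -0.002, 0.0]
ft_force: [-17.7, 1.9, 7.2]
width: 0.522
gripper_force: 73.7
```

The stop is confirmed: force rose from 12.7 to 17.8 N with only 0.1 mm of motion. Final check.

Run:
```python
from h import *
s,c=board("w10");rail(s,c);togo(s,[.5675,.0436,.0744],-10.1)
```

```text
tool: top-face plane slopes dz/dx,dz/dy [0.0038 0.0001] z0 0.0237 n 5038 0 gold ((0.0, 0.0), (0.0, 0.0), 0.0)Traceback (most recent call last):
  File "<stdin>", line 2, in <module>
  File "h.py", line 37, in board
    ex=gp[:,0].max();e=np.array([np.percentile(gp[:,0],98),(gp[:,1].min()+gp[:,1].max())/2,0]);e[2]=k@[e[0],e[1],1]+.001
    return umr_maximum(a, axis, None, out, keepdims, initial, where)
ValueError: zero-size array to reduction operation maximum which has no identity
```

View pics/w10.png

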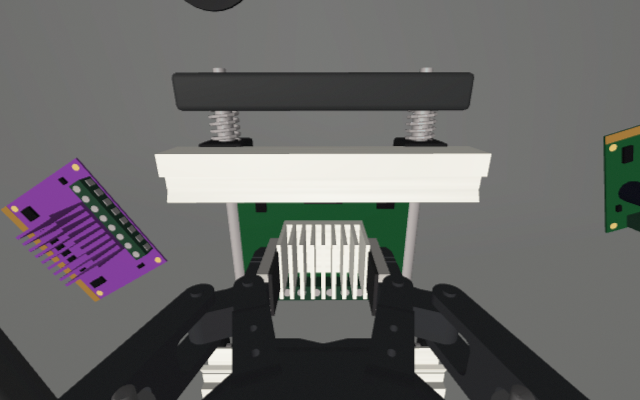

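The board's gold edge is hidden under the lip, centred at column 323, and the springs are compressed. Trim the half-degree nose-down pitch and settle.

Call:
move_arm --steps "0 0 0 0 0.04 0 0;0 0 0 0 0.04 0 0;0 0 0 0 0 0 0;0 0 0 0 0 0 0;0 0 0 0 0 0 0;0 0 0 0 0 0 0"

```text
clock: 11.68
tool_pos: [0.6058, 0.0368, 0.0734]
tcp_rot: [0.996, -0.088, 0.002, 0.001]
ft_force: [-16.8, 2.3, 4.8]
width: 0.522
gripper_force: 73.5
```

Run:
```python
from h import *
try: board("w11")
except ValueError: pass
s,c=wrist("w12");rail(s,c);togo(s,[.5675,.0436,.0744],-10.1)
```

```text
tool: top-face plane slopes dz/dx,dz/dy [0.0048 0.    ] z0 0.0237 n 5045 0 gold ((0.0, 0.0), (0.0, 0.0), 0.0)
rail world ((644.2267456054688, 30.165573120117188), (171.3250274658203, 36.10914993286133), 80.1625747680664)
rail in tool ((38.85117721557617, -0.26773834228515625), (171.32635498046875, 36.122779846191406), 89.76435852050781) x [0.0257 0.0565] y mid -0.00030289116115007203
pos [0.6059 0.0367 0.0735] clock 11.7333 F [-17.3   2.4   6.1] w 0.5217280591145471 g 73.46555829048157
shift [-1.3  -0.   -0.04] turn [ 0.008 -0.04   0.006]
```

```bash
python3 -c "from bench import hand_in;print(hand_in())"
```

```text
the job is handed in; nothing more can be done
None
```

The heat-sink board is level and centred, seated at the bottom of the back rail's groove with the rail fully back on its stop, still gripped and pressed home at about 17 N; I moved nothing else, and handed in at about 12 s.

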